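# Lock a cork in the shuttle and hold the carriage at its detent

## Robot

A 6-joint arm with a two-finger parallel gripper is mounted at the origin on a cart in front of the work surface, level with it; the furniture and walls round the work are solid. World frame = base frame: x ahead of the robot, y to its left, z up, the work surface at z = 0. Lengths are in m, angles in rad, forces in N, time in s.
With the tool pointing down it reaches from about 0.35 to 0.95 m from the base axis. Payload 17.4 kg.
Tool frame: the origin (TCP) lies on the centre line of the jaws, within the pads' length; the fingertips stand 14 mm ahead of it and the grasp point (between the pads) lies 5 mm behind it; z points along the fingers, y is the line along which they close (so a half turn about z gives the same grasp; the last joint's range is limited). The gripper opens to 93 mm and grips with 3 to 60 N. Pads are 15 mm wide; open, the fingers measure 128 mm over their backs; the gripper's body (75 mm by 188 mm) begins 65 mm behind the grasp point.
Start: joints at [-1.325, 0.116, 1.442, -0, 1.584, -0.038], TCP at [0.189, -0.648, 0.233] pointing down, gripper open.
Joint ranges: [-2.83, 2.83], [-0.83, 2.19], [0.07, 2.5], [-1.14, 4.28], [0.01, 3], [-2.97, 2.97]. Speed limits (rad/s): [1.89, 1.89, 2.22, 3.14, 3.14, 3.14].

## Interface

Orientations are given as a 3x3 rotation matrix whose columns are the frame's x, y, z axes.
In Python, from bench import arm, snapshot, calibration, find_in, silhouettes, pinpoint gives the robot as it stands.
- The arm moves only by the shell command python3 -m jog 'ROWS' [FORCE]. ROWS is a JSON list of rows, 1 to 10 of them, each an object with the fields x, y, z (the shift in shares of the most that a row can go, 1 being 62.5 mm), wx, wy, wz (a rotation vector in fractions of the full range, 1 being 2 pi rad), jaw (the opening from 0.0 (shut) to 1.0 (fully open)); a field left out counts as zero (the opening has to be given); each row shifts and turns the commanded pose from where the row before left it, along the tool's axes as they then stand; what a row does not reach is not made up. A row lasts 1/8 s, in which the tool goes at most 0.0625 m and 0.188 rad, less where a joint would pass 70% of its speed; a pose out of reach is approached as far as the arm can. The fingers move at their own pace and stop on an object; FORCE is the grip in N (left out, the last holds). Time passes only in rows, so rows that do not move let the fingers close. It prints the time, the measured TCP pose, the force, the opening and the grip force at its end. Shift and turn numbers lie between -1 and 1, and a call with a number outside is refused. Input that does not fit is refused with a message, and nothing moves.
- arm.observe(): the state, without advancing time (a new reading comes with each control period).
- snapshot(name): name is "scene" or "top" or "wrist"; returns (picture, depth): 384x512x3 uint8, red, green, blue; 384x512 float32, m along the optical axis (not along the pixel's ray), 0 where there is no reading.
- calibration(name): a dict with "K" (3x3 intrinsics, pixels), "cam_to_world" (4x4, takes a point from camera to world coordinates). Camera axes: x right, y up, looking along -z (the intrinsics and any distortion apply to the point x, -y, -z); pixel columns grow to the right and rows downward; lengths in m; the calibration is good to about 2 mm. A picture is of the moment at which its call begins: read the wrist's pose just before it. calibration takes no time and is no camera call; for the wrist camera it gives the pose at the moment of the call.
- arm.job_done(): hands the job in; it is judged then, once.
Trained networks look in the newest picture that a camera, given by its name, has taken for a name from the list of things; names that differ only in an ending like _2 or _b are one class to them, and where a whole thing is asked for, a point or a joint stands for the part that bears it (a point fixed in the world has none). Each returns a list of dicts, best first, with "conf" (0 to 1); they miss things now and then, are a little off and sometimes report something else, mostly with a low value. They report only what shows in the picture. A call takes as long as a camera call. They do not tell look-alikes from the thing itself.
- find_in(query, camera): "at" ([x, y, z] in m, in the coordinates of the camera as it stood for that picture, good to about 4 mm: the middle of the surface that is visible of it).
- silhouettes(query, camera): "region" (384x512 bool, what is visible of it).
- pinpoint(query, camera): "at" ([x, y, z] in m, in the coordinates of the camera as it stood for that picture, good to about 4 mm: a listed point, or the origin of a listed thing).
The state is a dict: "clock": time; "joints": joint angles; "qvel": joint speeds; "tau": joint torques, N m; "ee_pos": TCP position; "tcp_rot": TCP orientation; "wrist_force": force on the tool from outside, world axes, zero at the start; "ft_torque": the same for the moment, N m; "finger_gap": opening from 0.0 (shut) to 1.0 (fully open); "finger_force": force on a finger pad.
Only numpy, scipy, OpenCV 4.12 (cv2) and the standard library are available. Lean on these libraries where they do the work, as an engineer would, in place of code of your own. Each camera call takes 0.05 s, during which the arm holds its last target. There are 200 camera calls.

## Task

First swing the keeper bar of the cork shuttle fully shut over the cork, until it snaps into its detent, with the carriage still at its home end. Then take the carriage by its upright black knob, slide it along the rail until its spring ball drops into the notch of the clamp-on block, without forcing it past the notch, and finish while still gripping the knob with the carriage in the notch. The cork must stay in its pocket, and the upright spare cork and the red capsule in front of the corker must not be disturbed.

Things in the scene. Friction and masses are not known exactly. Their poses are not given: they have to be found in the camera images.
- shuttle: Fixed aluminium base plate of the cork shuttle, 290 x 100 x 8 mm, on the table, with a steel rail along it. Origin: on the table under the rail's middle. +x runs along the rail from the home end (nearer the robot, where the carriage starts) to the far end, +y to the left, z up. The plate spans x -145 to 145, y -42 to 58 mm. Yaw within 0.3 rad of the robot's.
- carriage (a joint): Slide of the carriage along shuttle +x, m: 0 at the home stop (start), travel 0.15. Friction about 1.5 N. Aluminium deck 104 x 68 mm, top 36 mm above the table; it carries the knob (robot side), ahead of it the white cork pocket with the keeper bar, and at its left a dark spring-ball plunger housing (top at 50 mm).
- knob: Upright black round knob on the carriage, 16 mm diameter, top 87 mm above the table; its foot (origin) is 36 mm above the table, on the rail's centre line, 57 mm behind (shuttle -x of) the pocket's centre. It moves with the carriage.
- knob_mid (a point): Middle of the knob's grip, on its axis, 71 mm above the table. Clear all round for the fingers at this height.
- keeper (a joint): Keeper bar hinge, rad: 0 shut (bar across the pocket along shuttle +y, held by a ball detent), growing as it swings level and forward; at 1.57 it points along shuttle +x. Starts at 1.0 to 1.75; limit 1.9; stays where left. The detent is met at about 0.15 and takes about 3 N at the peg; shutting presses the carriage against its home stop.
- keeper_hinge (a point): The keeper's vertical pivot, on the carriage right of the pocket (27 mm to shuttle -y of the pocket's centre), at the height of the bar's middle, 66 mm above the table.
- keeper_peg (a point): Middle of the upright round steel peg at the free end of the keeper bar, 10 mm diameter, standing from 70 to 100 mm above the table, 66 mm from the hinge axis; this point is 88 mm above the table. The bar itself is 12 mm wide and 8 mm high, at 62 to 70 mm. At hinge angle a the peg lies 66 sin a mm along shuttle +x and 66 cos a mm along shuttle +y from the hinge.
- pocket (a point): Centre of the cork's place in the carriage pocket, 48 mm above the table; white walls 14 mm high round it.
- plunger_tip (a point): Lowest point of the carriage's spring ball (10 mm diameter) when it is fully out, under the plunger housing, 20 mm above the table; moves with the carriage.
- notch_block: Dark steel block 34 x 22 x 8 mm clamped on the base plate at the left of the rail, axes as the shuttle's, with two steel cross ridges on top (tops 14 and 15.5 mm above its underside); its place along the rail varies (carriage 60 to 115 mm from home). Origin: middle of its underside, under the notch.
- notch (a point): Bottom of the notch between the ridges. The carriage is in the notch when plunger_tip is level with it along shuttle x. Coming from home the ball rides over the low entry ridge (4 to 8 N in all at the knob, from 12 to 8 mm short of the notch), the force drops as it falls in, then the higher exit ridge resists (above 8 N within 2 mm, up to about 20 N to force past).
- cork: Natural cork, 24 mm diameter, 44 mm long, lying along the rail in the carriage's pocket, loose. Origin on its side (12 mm from its axis), mid-length.
- spare_cork: Bystander: upright cork, 24 mm diameter, 44 mm tall, standing on the table left of the shuttle, in front of the corker. Origin under its centre.
- capsule: Bystander: upright red bottle capsule, 33 mm diameter, 60 mm tall, standing on the table in front of the corker, left of the spare cork. Origin under its centre.
There are look-alikes about, which are no part of the job. Leave any green look-alike of the cork alone.

How it is judged:
By the outcome, as a careful person would: the job done as asked, in the order asked, and still so for the second after the job is handed in, while the arm keeps its last pose, push and grip.
It also fails if it takes over 58 s, if anything falls off the work surface, if the arm or the gripper's body presses on something with over 40 N, if the wrist force passes 120 N, or if a joint passes its speed limit or range.

## Working session

There is one attempt and no reset: what is moved stays moved. The work goes in short steps, Python scripts to look and compute and a shell command to move; the robot and the scene stay as the last step left them, time stands still between calls to the robot, and variables do not carry over. Pictures are saved under pics/ and viewed, at most 10 in all, crops included, and the job is handed in when it is done.

```bash
mkdir -p pics
cat > h.py <<'E'
import numpy as np, cv2
from bench import arm, snapshot, calibration, find_in, silhouettes, pinpoint
def W(cam,p):
    T=calibration(cam)["cam_to_world"]; return (T@np.r_[p,1])[:3]
def pts(cam,names):
    for n in names:
        for r in pinpoint(n,cam)[:2]: print(cam,n,round(r["conf"],2),np.round(W(cam,r["at"]),4))
def save(cam,name):
    im,d=snapshot(cam); cv2.imwrite("pics/"+name,im[:,:,::-1]); return im,d
E
python3 - <<'E'
from h import *
for c in("scene","top"):
    save(c,c+"1.png"); pts(c,["shuttle","knob_mid","keeper_hinge","keeper_peg","pocket","plunger_tip","notch","spare_cork","capsule"])
a=cv2.imread("pics/scene1.png");b=cv2.imread("pics/top1.png")
s=arm.observe();print(s["clock"],s["ee_pos"],s["tcp_rot"])
E
```

```text
scene shuttle 0.59 [ 0.6145 -0.2078  0.0014]
scene knob_mid 0.74 [ 0.5089 -0.2315  0.075 ]
scene keeper_hinge 0.57 [ 0.5667 -0.2451  0.0678]
scene keeper_peg 0.52 [ 0.6184 -0.2007  0.0874]
scene pocket 0.58 [ 0.5555 -0.2216  0.044 ]
scene pocket 0.27 [ 0.5667 -0.2478  0.068 ]
scene plunger_tip 0.61 [ 0.5244 -0.1844  0.0242]
scene plunger_tip 0.37 [ 0.6176 -0.2047  0.0904]
scene notch 0.65 [ 0.584 -0.166  0.027]
scene spare_cork 0.7 [ 0.4464 -0.0192 -0.0011]
scene capsule 0.88 [ 0.4544  0.0443 -0.    ]
top shuttle 0.9 [ 0.617  -0.2018  0.0029]
top knob_mid 0.67 [ 0.5063 -0.2317  0.0729]
top keeper_hinge 0.82 [ 0.5642 -0.2451  0.0653]
top keeper_peg 0.64 [ 0.6168 -0.2039  0.0896]
top keeper_peg 0.5 [ 0.5887 -0.1633  0.0082]
top pocket 0.9 [ 0.5539 -0.2154  0.0485]
top plunger_tip 0.95 [ 0.5241 -0.176   0.0171]
top plunger_tip 0.58 [ 0.5883 -0.1645  0.0087]
top notch 0.69 [ 0.5901 -0.1623  0.0225]
top spare_cork 0.5 [ 0.4457 -0.0156  0.0012]
top capsule 0.77 [ 0.4582  0.049  -0.0023]
1.0 [ 0.18900402 -0.64801536  0.23266435] [[ 9.59994007e-01  2.80020546e-01  2.03840247e-05]
 [ 2.80020547e-01 -9.59994006e-01 -4.79364255e-05]
 [ 6.14535747e-06  5.17266270e-05 -9.99999999e-01]]
```

View pics/scene1.png

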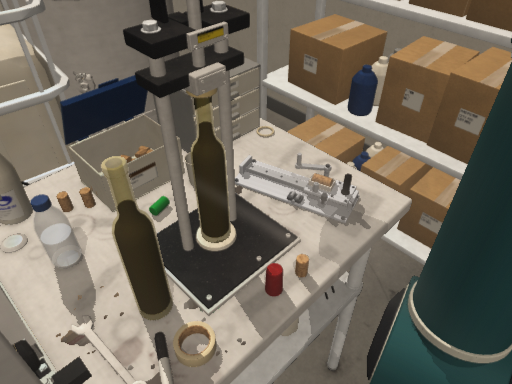

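View pics/top1.png

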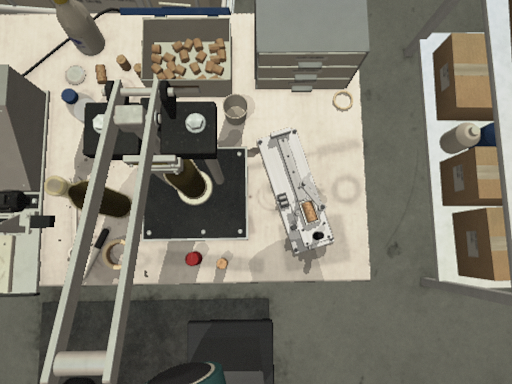

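The scene view shows the shuttle at (240-360, 155-215), its knob at (347,183) and the green decoy cork at (159,205). In the top view the rail runs from (315,245) to (275,135), with the keeper peg near (290,185) and the bystanders at (193,258) and (222,263). The network points fit a yaw of about 0.28 and a≈1.15. Next I go above the shuttle for a closer look.

Careful with the scale: shifts go in shares of 62.5 mm and turns go in shares of 2 pi rad. That gives: -0.053 m is -0.848, 0.026 m is 0.416.

```bash
python3 -m jog '[{"x": 0.416, "y": -0.848, "z": -0.16, "jaw": 1}, {"x": 0.416, "y": -0.848, "z": -0.16, "jaw": 1}, {"x": 0.416, "y": -0.848, "z": -0.16, "jaw": 1}, {"x": 0.416, "y": -0.848, "z": -0.16, "jaw": 1}, {"x": 0.416, "y": -0.848, "z": -0.16, "jaw": 1}, {"x": 0.416, "y": -0.848, "jaw": 1}]'
python3 -m jog '[{"x": 0.96, "y": 0.032, "jaw": 1}, {"x": 0.96, "y": 0.032, "jaw": 1}, {"x": 0.96, "y": 0.032, "jaw": 1}, {"x": 0.96, "y": 0.032, "jaw": 1}, {"x": 0.8, "y": 0.032, "jaw": 1}, {"jaw": 1}, {"jaw": 1}]'
python3 - <<'E'
from h import *
save("wrist","w1.png"); pts("wrist",["shuttle","knob_mid","keeper_hinge","keeper_peg","pocket","plunger_tip","notch"])
s=arm.observe();print(s["clock"],s["ee_pos"],s["tcp_rot"][:,0],s["joints"])
im,d=snapshot("top");c=calibration("top");K=c["K"];T=c["cam_to_world"]
m=silhouettes("shuttle","top")[0]["region"]
v,u=np.nonzero(m&(d>0));z=d[v,u];P=np.c_[(u-K[0,2])*z/K[0,0],-(v-K[1,2])*z/K[1,1],-z,np.ones_like(z)]@T.T
P=P[(P[:,2]<0.015)&(P[:,2]>0.003)][:,:2]
print(len(P),cv2.minAreaRect((P*1000).astype(np.float32)))
E
```

```text
clock: 1.75
ee_pos: [0.2497, -0.2974, 0.2835]
tcp_rot: [[0.96, 0.279, 0.001], [0.279, -0.96, -0.001], [0.001, 0.002, -1.0]]
wrist_force: [0.4, 0.6, -0.0]
finger_gap: 0.996
finger_force: 0.0
clock: 2.62
ee_pos: [0.5305, -0.2275, 0.2825]
tcp_rot: [[0.96, 0.28, -0.0], [0.28, -0.96, 0.0], [-0.0, -0.0, -1.0]]
wrist_force: [0.0, 0.1, -0.5]
finger_gap: 1.001
finger_force: 0.0
wrist shuttle 0.88 [ 0.617  -0.1977 -0.0009]
wrist knob_mid 0.77 [ 0.5023 -0.2332  0.0741]
wrist keeper_hinge 0.8 [ 0.565  -0.2377  0.0677]
wrist keeper_hinge 0.62 [ 0.505  -0.2357  0.073 ]
wrist pocket 0.78 [ 0.5562 -0.2246  0.0483]
wrist plunger_tip 0.65 [ 0.5235 -0.1807  0.0206]
wrist notch 0.87 [ 0.5853 -0.161   0.025 ]
3.025 [ 0.53054574 -0.2276812   0.28293315] [9.60156452e-01 2.79462777e-01 3.78234103e-04] [-4.49559021e-01 -1.05815355e-01  1.58360405e+00 -3.77838798e-07
  1.66329477e+00  8.38002767e-01]
1999 ((620.6324462890625, -188.03463745117188), (278.99334716796875, 99.17697143554688), 16.62012481689453)
```

View pics/w1.png

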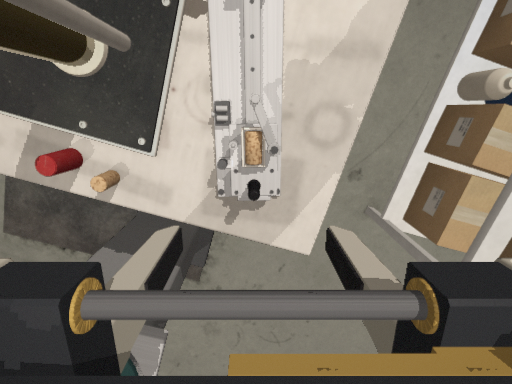

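The wrist view shows the plate nearly upright in the image at columns 210-285. The knob is at (254,188), the cork at (254,148), the hinge at (274,150), the peg at (254,100) and the notch block at (222,112). I'll check peg and knob positions with the depth image.

```bash
cat >> h.py <<'E'
def cloud(cam):
    c=calibration(cam);im,d=snapshot(cam);K=c["K"];T=c["cam_to_world"]
    v,u=np.nonzero(d>0);z=d[v,u];P=np.c_[(u-K[0,2])*z/K[0,0],-(v-K[1,2])*z/K[1,1],-z,np.ones_like(z)]@T.T
    return P[:,:3],np.c_[u,v]
def near(P,c,r,z0,z1):
    Q=P[(np.hypot(*(P[:,:2]-c).T)<r)&(P[:,2]>z0)&(P[:,2]<z1)]
    return len(Q), np.round(Q.mean(0),4) if len(Q) else None, np.round((Q.min(0)+Q.max(0))/2,4) if len(Q) else None
E
python3 - <<'E'
from h import *
for c in("wrist","top","scene"):
    P,_=cloud(c)
    print(c,"pegtop",near(P,(.617,-.203),.025,.09,.11),"knobtop",near(P,(.505,-.233),.02,.08,.095), "bar",near(P,(.59,-.223),.025,.063,.075))
    if c=="wrist":
        Q=P[(P[:,0]>.5)&(P[:,0]<.75)&(P[:,2]>.004)&(P[:,2]<.0125)&(abs(P[:,1]+.2)<.12)][:,:2]
        print(len(Q),cv2.minAreaRect((Q*1000).astype(np.float32)))
    if c!="scene": save(c,c+"x.png"); pts(c,["keeper_peg","keeper_hinge"])
E
```

```text
wrist pegtop (62, array([ 0.6176, -0.2034,  0.0993]), array([ 0.6176, -0.2035,  0.0978])) knobtop (115, array([ 0.5048, -0.2349,  0.0854]), array([ 0.504 , -0.2351,  0.084 ])) bar (379, array([ 0.5916, -0.2241,  0.0695]), array([ 0.5912, -0.2239,  0.0693]))
7276 ((624.3782958984375, -178.3040771484375), (248.89370727539062, 197.85311889648438), 0.3210635483264923)
wrist keeper_peg 0.96 [ 0.6133 -0.2002  0.0854]
wrist keeper_hinge 0.25 [ 0.619  -0.2013  0.0893]
top pegtop (20, array([ 0.6185, -0.2005,  0.0977]), array([ 0.6181, -0.2004,  0.0964])) knobtop (0, None, None) bar (81, array([ 0.5969, -0.2184,  0.0687]), array([ 0.5966, -0.2186,  0.0686]))
top keeper_peg 0.67 [ 0.6173 -0.1989  0.0924]
top keeper_hinge 0.44 [ 0.5632 -0.2429  0.0634]
top keeper_hinge 0.25 [ 0.6185 -0.1988  0.0038]
scene pegtop (26, array([ 0.6156, -0.2032,  0.0972]), array([ 0.6163, -0.2042,  0.0964])) knobtop (40, array([ 0.5011, -0.2337,  0.0858]), array([ 0.5017, -0.2353,  0.085 ])) bar (117, array([ 0.5902, -0.223 ,  0.0695]), array([ 0.5901, -0.2234,  0.0684]))
```

Scaled: 0.053 m is 0.848, 0.0452 m is 0.7232, -0.133 rad is -0.0212.

```bash
python3 -m jog '[{"x": 0.7232, "y": 0.0048, "jaw": 0.43}, {"x": 0.7232, "y": 0.0048, "jaw": 0.43}, {"z": 0.48, "wz": -0.0212, "jaw": 0.43}, {"z": 0.48, "wz": -0.0212, "jaw": 0.43}, {"z": 0.48, "wz": -0.0213, "jaw": 0.43}, {"jaw": 0.43}, {"z": 0.8, "jaw": 0.43}, {"z": 0.848, "jaw": 0.43}, {"jaw": 0.43}]'
python3 - <<'E'
from h import *
s=arm.observe();print(s["ee_pos"],np.arctan2(*s["tcp_rot"][[1,0],0]),s["joints"])
save("wrist","w2.png")
E
```

```text
clock: 4.7
ee_pos: [0.6166, -0.2023, 0.0875]
tcp_rot: [[0.777, 0.63, -0.005], [0.63, -0.777, 0.002], [-0.003, -0.004, -1.0]]
wrist_force: [0.4, 0.5, 0.7]
finger_gap: 0.432
finger_force: 0.0
[ 0.61662617 -0.202292    0.0874759 ] 0.680976615765894 [-3.56297416e-01  1.37809552e-01  1.65691493e+00 -1.32438879e-05
  1.35182076e+00  5.33530590e-01]
```

View pics/w2.png

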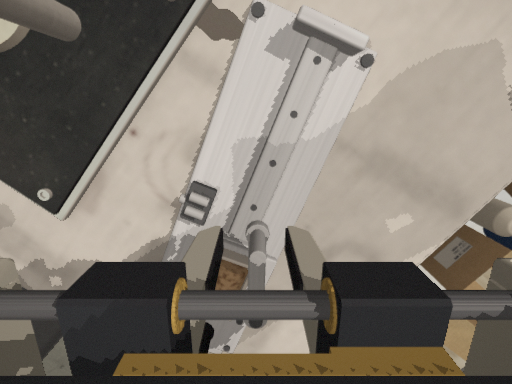

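The peg, at (258,230) in the picture, stands between the open fingers. I close gently.

Scaled: -0.002 m is -0.032.

```bash
python3 -m jog '[{"z": -0.032, "jaw": 0}, {"jaw": 0}, {"jaw": 0}, {"jaw": 0}, {"jaw": 0}, {"jaw": 0}]' 10
```

```text
clock: 5.5
ee_pos: [0.6182, -0.2028, 0.0923]
tcp_rot: [[0.775, 0.632, 0.001], [0.632, -0.775, -0.0], [0.001, 0.001, -1.0]]
wrist_force: [-0.4, 0.9, 6.2]
finger_gap: 0.104
finger_force: 10.0
```

Scaled: -0.00777 m is -0.1243, -0.00046 m is -0.0074, -0.118 rad is -0.0188.

```bash
python3 -m jog '[{"x": -0.0074, "y": -0.1243, "wz": -0.0188, "jaw": 0}, {"x": -0.0074, "y": -0.1243, "wz": -0.0188, "jaw": 0}, {"x": -0.0074, "y": -0.1243, "wz": -0.0188, "jaw": 0}, {"x": -0.0074, "y": -0.1243, "wz": -0.0188, "jaw": 0}, {"x": -0.0074, "y": -0.1243, "wz": -0.0188, "jaw": 0}, {"x": -0.0074, "y": -0.1243, "wz": -0.0188, "jaw": 0}, {"x": -0.0074, "y": -0.1243, "wz": -0.0188, "jaw": 0}, {"x": -0.0074, "y": -0.1243, "wz": -0.0188, "jaw": 0}, {"jaw": 0}]'
```

```text
clock: 6.62
ee_pos: [0.5629, -0.1783, 0.0923]
tcp_rot: [[-0.059, 0.998, 0.001], [0.998, 0.059, 0.0], [0.0, 0.001, -1.0]]
wrist_force: [-0.6, 3.3, 6.8]
finger_gap: 0.102
finger_force: 10.0
```

Scaled: -0.00777 m is -0.1243, -0.00046 m is -0.0074, -0.118 rad is -0.0188.

```bash
python3 -m jog '[{"x": -0.0074, "y": -0.1243, "wz": -0.0188, "jaw": 0}, {"x": -0.0074, "y": -0.1243, "wz": -0.0188, "jaw": 0}, {"jaw": 0}, {"jaw": 0}]'; python3 -m jog '[{"y": -0.032, "jaw": 0}, {"jaw": 0}]'
```

```text
clock: 7.12
ee_pos: [0.5478, -0.1809, 0.0923]
tcp_rot: [[-0.289, 0.957, 0.001], [0.957, 0.289, 0.0], [0.0, 0.001, -1.0]]
wrist_force: [-2.6, 2.1, 7.5]
finger_gap: 0.102
finger_force: 10.0
clock: 7.38
ee_pos: [0.547, -0.1812, 0.0925]
tcp_rot: [[-0.289, 0.957, 0.004], [0.957, 0.289, 0.001], [-0.0, 0.004, -1.0]]
wrist_force: [10.0, 6.3, 3.1]
finger_gap: 0.103
finger_force: 10.0
```

The force went from being pulled in to a hard stop, so the keeper looks shut. I release, rise and check.

Scaled: -0.05 m is -0.8, -0.04 m is -0.64.

```bash
python3 -m jog '[{"y": 0.016, "jaw": 0.3}, {"jaw": 0.3}, {"jaw": 0.3}, {"z": -0.48, "jaw": 0.3}, {"z": -0.8, "jaw": 0.43}, {"z": -0.8, "jaw": 0.43}, {"x": -0.48, "y": 0.8, "z": -0.64, "jaw": 0.43}, {"jaw": 0.43}, {"jaw": 0.43}]'
python3 - <<'E'
from h import *
s=arm.observe();print(s["ee_pos"],s["tcp_rot"][:,0])
im,_=save("wrist","w3.png");pts("wrist",["keeper_peg","keeper_hinge","knob_mid","plunger_tip","notch","pocket"])
for c in("wrist","top","scene"):
    P,_=cloud(c)
    print(c,"pegtop",near(P,(.547,-.181),.03,.09,.11),"knobtop",near(P,(.505,-.233),.02,.08,.095))
save("top","t3.png");pts("top",["plunger_tip","notch"])
E
```

```text
clock: 8.5
ee_pos: [0.5962, -0.194, 0.2558]
tcp_rot: [[-0.289, 0.957, -0.002], [0.957, 0.289, 0.001], [0.001, -0.001, -1.0]]
wrist_force: [0.4, -1.2, -0.0]
finger_gap: 0.433
finger_force: 0.0
[ 0.59618985 -0.1940458   0.25579805] [-0.28881609  0.95738403  0.00103929]
wrist keeper_peg 0.84 [ 0.5461 -0.1793  0.0885]
wrist keeper_peg 0.57 [ 0.5049 -0.2404  0.0336]
wrist knob_mid 0.65 [ 0.5878 -0.1618  0.0043]
wrist knob_mid 0.64 [ 0.504  -0.2362  0.0725]
wrist plunger_tip 0.8 [ 0.527  -0.1839  0.0218]
wrist notch 0.65 [ 0.5827 -0.1637  0.028 ]
wrist pocket 0.72 [ 0.5582 -0.2201  0.0502]
wrist pegtop (73, array([ 0.5472, -0.1806,  0.0984]), array([ 0.5472, -0.1811,  0.0956])) knobtop (140, array([ 0.5045, -0.2342,  0.0855]), array([ 0.5041, -0.2349,  0.0844]))
top pegtop (17, array([ 0.5477, -0.1782,  0.0984]), array([ 0.5479, -0.1785,  0.0958])) knobtop (40, array([ 0.5041, -0.2311,  0.0848]), array([ 0.5051, -0.2324,  0.0844]))
scene pegtop (29, array([ 0.5454, -0.1808,  0.0966]), array([ 0.5461, -0.1812,  0.096 ])) knobtop (39, array([ 0.501 , -0.2332,  0.0858]), array([ 0.5017, -0.2348,  0.0857]))
top plunger_tip 0.65 [ 0.5234 -0.1794  0.02  ]
```

View pics/w3.png

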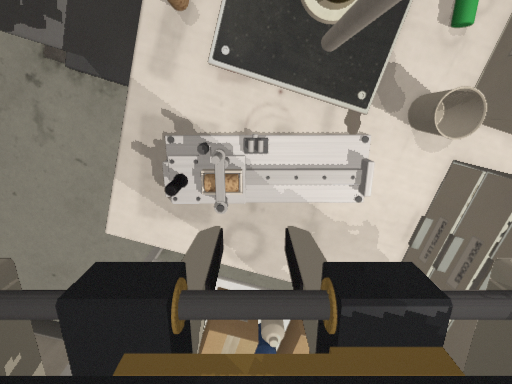

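The keeper bar now lies square across the cork, from the hinge at (220,207) to the peg at (218,155), and the cork is in its pocket. The knob is at (175,185) and the notch block at (257,146). Now I grip the knob.

Scaled: -0.05 m is -0.8, -0.0499 m is -0.7984.

```bash
python3 -m jog '[{"x": -0.096, "y": -0.8, "jaw": 0.43}, {"x": -0.0992, "y": -0.7984, "jaw": 0.43}, {"z": 0.8, "jaw": 0.43}, {"z": 0.8, "jaw": 0.43}, {"z": 0.8, "jaw": 0.43}, {"z": 0.32, "jaw": 0.43}, {"z": 0.304, "jaw": 0.43}, {"jaw": 0.43}, {"jaw": 0.43}]' 10
python3 -m jog '[{"jaw": 0}, {"jaw": 0}, {"jaw": 0}, {"jaw": 0}, {"jaw": 0}]' 20
python3 - <<'E'
from h import *
P,uv=cloud("scene")
e=np.array([np.cos(.29),np.sin(.29)])
Q=P[(np.hypot(*(P[:,:2]-(.585,-.163)).T)<.03)&(P[:,2]>.018)&(P[:,2]<.028)]
print(len(Q),np.round(np.c_[Q[:,:2]@e,Q[:,:2]@[-e[1],e[0]],Q[:,2]],3)[:60:3].tolist(), "plunger",np.dot(e,(.5245,-.181)),"notch",np.dot(e,(.585,-.163)))
E
```

```text
clock: 10.28
ee_pos: [0.5052, -0.235, 0.0695]
tcp_rot: [[-0.289, 0.957, 0.002], [0.957, 0.289, -0.001], [-0.001, 0.001, -1.0]]
wrist_force: [0.4, -0.3, -0.0]
finger_gap: 0.431
finger_force: 0.0
clock: 10.9
ee_pos: [0.5046, -0.2348, 0.0683]
tcp_rot: [[-0.289, 0.957, 0.0], [0.957, 0.289, -0.0], [-0.0, 0.0, -1.0]]
wrist_force: [-1.1, -0.1, 5.8]
finger_gap: 0.167
finger_force: 20.0
55 [[0.524, -0.331, 0.024], [0.522, -0.327, 0.025], [0.498, -0.349, 0.018], [0.523, -0.323, 0.025], [0.519, -0.332, 0.02], [0.523, -0.319, 0.025], [0.519, -0.327, 0.021], [0.508, -0.329, 0.023], [0.525, -0.318, 0.022], [0.52, -0.323, 0.02], [0.512, -0.327, 0.021], [0.505, -0.33, 0.021], [0.522, -0.317, 0.021], [0.509, -0.321, 0.023], [0.513, -0.32, 0.019], [0.506, -0.32, 0.022], [0.508, -0.319, 0.019], [0.515, -0.312, 0.019], [0.514, -0.31, 0.018]] plunger 0.4508415599624344 notch 0.5139624544828396
```

Scaled: 0.01 m is 0.16, 0.008 m is 0.128.

```bash
python3 -m jog '[{"y": 0.128, "jaw": 0}, {"y": 0.16, "jaw": 0}, {"y": 0.16, "jaw": 0}, {"y": 0.16, "jaw": 0}, {"y": 0.112, "jaw": 0}, {"jaw": 0}, {"jaw": 0}]' 30
for i in 1 2 3 4; do python3 -m jog '[{"y": 0.032, "jaw": 0}, {"jaw": 0}]' | egrep 'ee_pos|force'; done
```

```text
clock: 11.82
ee_pos: [0.548, -0.2216, 0.0683]
tcp_rot: [[-0.289, 0.957, 0.001], [0.957, 0.289, 0.0], [-0.0, 0.001, -1.0]]
wrist_force: [0.3, 1.5, 5.1]
finger_gap: 0.165
finger_force: 30.0
ee_pos: [0.5498, -0.221, 0.0683]
wrist_force: [0.2, 2.1, 4.6]
finger_force: 30.0
ee_pos: [0.5517, -0.2204, 0.0683]
wrist_force: [-0.6, 1.9, 5.7]
finger_force: 30.0
ee_pos: [0.5536, -0.2199, 0.0683]
wrist_force: [-1.6, 1.5, 5.5]
finger_force: 30.0
ee_pos: [0.5555, -0.2193, 0.0683]
wrist_force: [-0.4, 1.8, 5.2]
finger_force: 30.0
```

Scaled: 0.001 m is 0.016.

```bash
for i in 1 2 3 4 5 6; do python3 -m jog '[{"y": 0.016, "jaw": 0}, {"jaw": 0}]' | egrep 'ee_pos|wrist_force'; done
```

```text
ee_pos: [0.5563, -0.219, 0.0683]
wrist_force: [-0.4, 1.5, 5.3]
ee_pos: [0.5573, -0.2188, 0.0683]
wrist_force: [-1.2, 2.4, 5.9]
ee_pos: [0.5581, -0.2185, 0.0683]
wrist_force: [-2.9, 0.7, 7.7]
ee_pos: [0.5589, -0.2183, 0.0683]
wrist_force: [-4.2, 0.8, 7.4]
ee_pos: [0.5598, -0.218, 0.0683]
wrist_force: [-4.0, 1.8, 8.0]
ee_pos: [0.5607, -0.2177, 0.0683]
wrist_force: [-4.0, 0.5, 7.6]
```

The entry ridge is being climbed from a travel of about 55.5 mm, so the notch should be near 67 mm.

Scaled: 0.001 m is 0.016.

```bash
for i in 1 2 3 4 5 6; do python3 -m jog '[{"y": 0.016, "jaw": 0}, {"jaw": 0}]' | egrep 'ee_pos|wrist_force'; done
```

```text
ee_pos: [0.562, -0.2173, 0.0683]
wrist_force: [-2.1, 0.8, 6.9]
ee_pos: [0.5631, -0.217, 0.0683]
wrist_force: [0.0, 1.6, 5.3]
ee_pos: [0.5641, -0.2167, 0.0683]
wrist_force: [0.1, 2.6, 5.4]
ee_pos: [0.5651, -0.2164, 0.0683]
wrist_force: [-0.0, 1.5, 6.0]
ee_pos: [0.5662, -0.216, 0.0683]
wrist_force: [3.4, 3.7, 5.0]
ee_pos: [0.5671, -0.2158, 0.0683]
wrist_force: [2.5, 2.4, 4.9]
```

Scaled: 0.0007 m is 0.0112.

```bash
for i in 1 2 3 ; do python3 -m jog '[{"y": 0.0112, "jaw": 0}, {"jaw": 0}]' | egrep 'ee_pos|wrist_force'; done
```

```text
ee_pos: [0.5676, -0.2156, 0.0683]
wrist_force: [-0.4, 2.1, 6.1]
ee_pos: [0.5681, -0.2154, 0.0683]
wrist_force: [-2.3, 2.1, 8.0]
ee_pos: [0.5688, -0.2153, 0.0683]
wrist_force: [-0.3, 2.7, 6.8]
```

Scaled: 0.0006 m is 0.0096.

```bash
for i in 1 2 3 ; do python3 -m jog '[{"y": 0.0096, "jaw": 0}, {"jaw": 0}]' | egrep 'ee_pos|wrist_force'; done
```

```text
ee_pos: [0.5692, -0.2151, 0.0683]
wrist_force: [-3.1, 1.6, 8.4]
ee_pos: [0.5695, -0.2151, 0.0683]
wrist_force: [-7.1, 1.0, 8.8]
ee_pos: [0.5699, -0.2149, 0.0683]
wrist_force: [-8.2, 0.9, 10.8]
```

The exit ridge now resists at about 8 N, so I back off slightly to settle at the notch bottom, then verify.

Scaled: -0.0012 m is -0.0192.

```bash
python3 -m jog '[{"y": -0.0192, "jaw": 0}, {"jaw": 0}, {"jaw": 0}]'
python3 - <<'E'
from h import *
e=np.array([np.cos(.29),np.sin(.29)])
for c in("scene","top","wrist"):
    im,_=save(c,c+"9.png")
    for n in("plunger_tip","notch","cork","knob_mid","keeper_peg","spare_cork","capsule"):
        for r in pinpoint(n,c)[:1]: w=W(c,r["at"]);print(c,n,round(r["conf"],2),np.round(w,3),round(float(w[:2]@e),4))
    P,_=cloud(c); print(near(P,(.547+.064,-.181+.019),.025,.09,.105))
a=cv2.imread("pics/scene9.png")[130:230,200:380]; b=cv2.imread("pics/top9.png")[110:280,170:350]
cv2.imwrite("pics/fin.png",np.hstack([cv2.resize(a,(400,340)),cv2.resize(b,(360,340))]))
E
```

```text
clock: 17.7
ee_pos: [0.5692, -0.2152, 0.0683]
tcp_rot: [[-0.289, 0.957, -0.0], [0.957, 0.289, -0.0], [0.0, -0.0, -1.0]]
wrist_force: [-2.6, 1.4, 6.5]
finger_gap: 0.163
finger_force: 30.0
scene plunger_tip 0.93 [ 0.59  -0.161  0.024] 0.5197
scene notch 0.47 [ 0.588 -0.167  0.026] 0.5156
scene cork 0.57 [ 0.569 -0.216  0.034] 0.4832
scene knob_mid 0.54 [ 0.568 -0.217  0.075] 0.4826
scene keeper_peg 0.7 [ 0.587 -0.166  0.01 ] 0.5148
scene spare_cork 0.76 [ 0.445 -0.02  -0.001] 0.421
scene capsule 0.87 [0.457 0.044 0.   ] 0.4499
(23, array([ 0.6099, -0.1609,  0.098 ]), array([ 0.6103, -0.1618,  0.0965]))
top plunger_tip 0.52 [ 0.588 -0.159  0.014] 0.5179
top notch 0.58 [ 0.589 -0.162  0.018] 0.5182
top keeper_peg 0.43 [ 0.61  -0.162  0.092] 0.5386
top spare_cork 0.56 [ 0.447 -0.017  0.003] 0.4239
top capsule 0.57 [ 0.457  0.048 -0.004] 0.4515
(8, array([ 0.6119, -0.1558,  0.0977]), array([ 0.6122, -0.1557,  0.0964]))
wrist plunger_tip 0.78 [ 0.59  -0.165  0.02 ] 0.5183
wrist notch 0.9 [ 0.583 -0.164  0.025] 0.5117
wrist cork 0.93 [ 0.626 -0.197  0.035] 0.5435
wrist knob_mid 0.6 [ 0.569 -0.215  0.069] 0.4839
wrist keeper_peg 0.68 [ 0.61  -0.158  0.09 ] 0.5396
wrist capsule 0.59 [ 0.625 -0.199  0.036] 0.5417
(533, array([ 0.6103, -0.1606,  0.0977]), array([ 0.6115, -0.1612,  0.0958]))
```

View pics/fin.png

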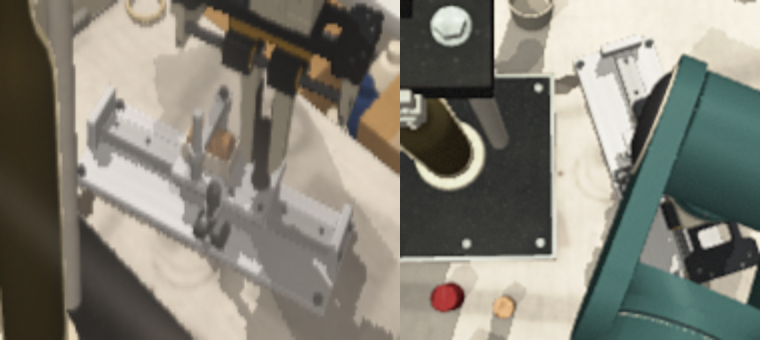

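The carriage sits over the notch block, with the plunger housing above it at (210,215) in the left crop. The bar is still across the cork, and the spare cork and capsule have not moved. I make a small trim to take out the remaining push, then hand in.

Scaled: -0.0005 m is -0.008.

```bash
python3 -m jog '[{"y": -0.008, "jaw": 0}, {"jaw": 0}, {"jaw": 0}]'
python3 -c "
from bench import arm
print(arm.observe()['ee_pos'],arm.observe()['wrist_force']);print(arm.job_done())"
```

```text
clock: 19.42
ee_pos: [0.5689, -0.2152, 0.0683]
tcp_rot: [[-0.289, 0.957, 0.0], [0.957, 0.289, 0.0], [-0.0, 0.0, -1.0]]
wrist_force: [-0.9, 2.3, 6.7]
finger_gap: 0.165
finger_force: 30.0
[ 0.56894974 -0.21523286  0.06831975] [-0.86972109  2.28267597  6.73650237]
the job is handed in; nothing more can be done
None
```

I handed the job in at about 19.4 s: the keeper is shut over the cork and the carriage sits in the notch with the knob still gripped. The notch was judged from the push force and the camera positions, and the spare cork and capsule did not move.

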